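# Turn a cup plate over and load it on the belt

### The job

Of the two white cup plates on the turnover station, one lies with its cups facing down: slide it onto the hinged leaf in the middle, swing the leaf up and over so that the plate tips cups-up onto the belt, and lay the leaf back down flat. Then slide the plate along the belt until its short edge sits flush against the end stop. Leave the other plate where it is and knock nothing over.

Things in the scene. Friction and masses are not known exactly. Their poses are not given: they have to be found in the camera images.
- station: Fixed turnover station. Origin on the bench under the middle of the leaf's hinge; x away from the robot, y along hinge and belt (to the left). Below, mm in this frame. Leaf in the middle; a fixed drain deck on each side of it: x=-115 to 10, |y|=81 to 235, top z=37. Beyond them, along y, the still blue belt: x=10 to 130, y=-272 to 272, top z=47; rail along its far side, 12 above it.
- hinge (a point): Middle of the leaf's hinge axis: station x=0, y=0, z=36, axis along y. Flat, the leaf (4 mm sheet) covers x=-110 to 0, |y| up to 78, its top at z=36. The belt's near edge (x=10) is a straight wall 11 mm above the leaf and 10 mm above the decks: it guides a plate slid along them, and a plate stood up by the leaf pivots over it onto the belt.
- plate_down: White plate on one of the drain decks, cups down. Slab 92 (x) by 120 (y) by 10 mm, 0.14 to 0.28 kg; one face carries six round cups with dark insides, 31 mm across, 6 mm proud, the other is plain. Origin: slab centre, 11 mm above the deck at the start. Its z axis points away from the cups: up at the start, down when cups up (origin then 5 mm above what it lies on). Short edges are at +-y.
- plate_up: The same kind of plate, already cups up, on the other drain deck; to be left there. Origin at the centre of its slab, 5 mm above the deck; z up, towards the cups; long edge along y.
- leaf_bar (a point): Centre of the leaf's handle: round steel bar, 12 mm diameter, along y, 126 mm clear between its end arms, 155 mm from the hinge axis, 45 mm beyond the leaf's robot-side edge. With the leaf flat it is 32 mm above the bench; it swings with the leaf about the hinge. The leaf weighs 0.45 kg and turns freely: let go below upright it falls back flat.
- leaf (a joint): Angle of the leaf (rad): 0 flat; grows as the robot-side edge rises and swings away from the robot; about 1.57 upright; stops at 1.95, leaning over the belt. A plate on the leaf stands against the belt's near edge and falls over onto the belt just past upright.
- stop (a point): End stop, a steel bar across the belt's left (+y) end, 22 mm above the belt. The point is on its face in the middle of the belt's width, at belt height: station x=70, y=235, z=47.
- bush0: A white plastic bushing, 48 mm across at its top and 45 mm tall, standing upright; origin at the centre of its underside, z up. It stands on the right-hand (-y) end of the belt.
- bush1: A white plastic bushing, 48 mm across at its top and 45 mm tall, standing upright; origin at the centre of its underside, z up. It stands on the bench, to the right of the station.
- bush2: A white plastic bushing, 48 mm across at its top and 45 mm tall, standing upright; origin at the centre of its underside, z up. It stands on the bench, to the right of the station.
- nozzle: A conical steel nozzle, 52 mm across at its foot and 55 mm tall, standing upright on the bench between the robot and the right-hand drain deck; origin at the centre of its underside, z up.
There are look-alikes about, which are no part of the job. What is shaped like the plate_down but orange or red is not meant.

How it is judged:
By the outcome, as a careful person would: the job done as asked, in the order asked, and still so for the second after the job is handed in, with the robot touching nothing.
It also fails if it takes over 72 s, if anything falls off the work surface, if the arm or the gripper's body presses on something with over 40 N, if the wrist force passes 120 N, or if a joint passes its speed limit or range.

### The arm

A 7-joint arm with a two-finger parallel gripper is mounted at the origin on the work surface. World frame = base frame: x ahead of the robot, y to its left, z up, the work surface at z = 0. Lengths are in m, angles in rad, forces in N, time in s.
With the tool pointing down it reaches from about 0.4 to 0.9 m from the base axis. Payload 5.6 kg.
Tool frame: the origin (TCP) lies midway between the tips of the shut fingers; the grasp point (between the pads) lies 19 mm behind it; y points along the fingers, z is the direction in which the jaws open and shut, and the axes are right-handed (so a half turn about y gives the same grasp; the last joint's range is limited). The gripper opens to 92 mm and grips with 3 to 60 N. Pads are 20 mm wide; open, the fingers measure 128 mm over their backs; the gripper's body (75 mm by 189 mm) begins 69 mm behind the grasp point.
Start: joints at [1.147, 0.468, -0.012, 1.603, 0.006, 1.071, -0.056], TCP at [0.242, -0.603, 0.178] pointing down, gripper open.
Joint ranges: [-2.53, 2.53], [-0.31, 2.02], [-1.57, 1.55], [0.28, 2.44], [-1.29, 4.43], [0.15, 1.84], [-2.92, 2.92]. Speed limits (rad/s): [2.57, 2.57, 3.14, 3.14, 3.14, 3.14, 3.14].

### API

Orientations are given as a 3x3 rotation matrix whose columns are the frame's x, y, z axes.
In Python, from station import env, effector, solver, viewer, workorder, search_frame, tip_of gives the robot as it stands. Calls block until the motion is done:
- env.reach(position, orientation): joint-space move of the TCP to a pose.
- env.movel(position, frame=None, rate=0.15): straight line of the TCP; frame=None keeps the orientation; rate is the mean speed in m/s.
- env.goto_joints(angles): joint-space move.
- effector.release() and effector.grasp(squeeze=None): open the fingers fully, or close them until they stop; squeeze is the grip in N (None keeps the last).
- env.pause(seconds).
- solver.inverse_kinematics(position, orientation): joint angles nearest the present ones, or None.
- env.sense(): the state.
- viewer.read_camera(name): name is "scene" or "top"; returns (picture, depth): 400x640x3 uint8, red, green, blue; 400x640 float32, m along the optical axis (not along the pixel's ray), 0 where there is no reading.
- viewer.camera_info(name): a dict with "intrinsics" (3x3 intrinsics, pixels), "eye" and "rotation" of the camera in the world. Camera axes: x right, y up, looking along -z (the intrinsics and any distortion apply to the point x, -y, -z); pixel columns grow to the right and rows downward; lengths in m; the calibration is good to about 2 mm. A picture is of the moment at which its call begins. camera_info takes no time and is no camera call.
A pose or a line that the arm cannot do raises env.PlanningError and nothing moves.
- workorder.finish_job(): hands the job in, once; it reports no verdict.
Trained networks look in the newest picture that a camera, given by its name, has taken for a name from the list of things; names that differ only in an ending like _2 or _b are one class to them, and where a whole thing is asked for, a point or a joint stands for the part that bears it (a point fixed in the world has none). Each returns a list of dicts, best first, with "score" (0 to 1); they miss things now and then, are a little off and sometimes report something else, mostly with a low value. They report only what shows in the picture. A call takes as long as a camera call. They do not tell look-alikes from the thing itself.
- search_frame(camera, name): "at" ([x, y, z] in m, in world coordinates, good to about 4 mm: the middle of the surface that is visible of it).
- tip_of(camera, name): "at" ([x, y, z] in m, in world coordinates, good to about 4 mm: a listed point, or the origin of a listed thing).
The state is a dict: "t": time; "joint_positions": joint angles; "joint_velocities": joint speeds; "tau": joint torques, N m; "ee_pos": TCP position; "tcp_rot": TCP orientation; "wrist_force": force on the tool from outside, world axes, zero at the start; "moment": the same for the moment, N m; "gripper_width": finger opening in m.
Only numpy, scipy, OpenCV 4.12 (cv2) and the standard library are available. Lean on these libraries where they do the work, as an engineer would, in place of code of your own. Each camera call takes 0.05 s, during which the arm holds its last target.

## Working session

There is one attempt and no reset: what is moved stays moved. The work goes in short steps, each a Python script; the robot and the scene stay as the last script left them, time stands still between calls to the robot, and variables do not carry over. Pictures are saved under pics/ and viewed, and the job is handed in when it is done.

```bash
ls; mkdir -p pics; python3 - <<'E'
from station import env, effector, solver, viewer, workorder, search_frame, tip_of
import cv2,numpy as np
for c in ("scene","top"):
    p,d=viewer.read_camera(c); cv2.imwrite(f"pics/{c}0.png",p[:,:,::-1])
    i=viewer.camera_info(c); print(c,i)
    for n in ["hinge","leaf_bar","stop","plate_down","plate_up","bush0","nozzle"]:
        print(n,[(np.round(r["at"],3),round(r["score"],2)) for r in tip_of(c,n)][:4])
s=env.sense();print(s)
E
```

```text
pics
scene {'intrinsics': array([[514.21786081,   0.        , 323.35811995],
       [  0.        , 514.21786081, 201.31084154],
       [  0.        ,   0.        ,   1.        ]]), 'eye': array([1.17419373, 0.41747405, 1.11243332]), 'rotation': array([[-0.58328853, -0.62550385,  0.51818859],
       [ 0.81224905, -0.44516305,  0.3769368 ],
       [-0.005097  ,  0.6407611 ,  0.76772341]])}
hinge [(array([0.603, 0.028, 0.038]), 0.61)]
leaf_bar [(array([0.447, 0.011, 0.035]), 0.83), (array([ 0.425, -0.475, -0.001]), 0.39)]
stop [(array([0.656, 0.262, 0.047]), 0.56), (array([ 0.556, -0.146,  0.046]), 0.33)]
plate_down [(array([0.243, 0.329, 0.013]), 0.82), (array([0.36 , 0.185, 0.009]), 0.61), (array([0.529, 0.176, 0.046]), 0.57)]
plate_up [(array([ 0.556, -0.144,  0.044]), 0.76)]
bush0 [(array([ 0.589, -0.494, -0.002]), 0.81), (array([ 0.424, -0.475, -0.001]), 0.79), (array([ 0.688, -0.188,  0.047]), 0.78)]
nozzle [(array([ 0.402, -0.211, -0.   ]), 0.58), (array([ 0.589, -0.493,  0.002]), 0.39)]
top {'intrinsics': array([[383.35027402,   0.        , 321.40414183],
       [  0.        , 3
[... 901 characters left out ...]
37954, -0.05631228]), 'joint_velocities': array([ 0.00182613, -0.00125798, -0.00099777, -0.00074847,  0.00131088,
       -0.00026064, -0.00114361]), 'tau': array([-4.97876215e-05, -5.20346403e+01, -1.21507936e-02, -2.44040430e+01,
       -5.65451500e-02,  1.11415723e-02,  1.06891850e-06]), 'ee_pos': array([ 0.24151793, -0.60348559,  0.17781922]), 'tcp_rot': array([[-9.28409644e-01, -2.47055479e-05,  3.71558250e-01],
       [-3.71558245e-01, -1.07961237e-04, -9.28409640e-01],
       [ 6.30507570e-05, -9.99999994e-01,  9.10527033e-05]]), 'wrist_force': array([-0.55671131, -0.25785636, -0.09152785]), 'moment': array([-0.02462265, -0.00364431,  0.02323357]), 'gripper_width': 0.09165809655230661}
```

View pics/scene0.png

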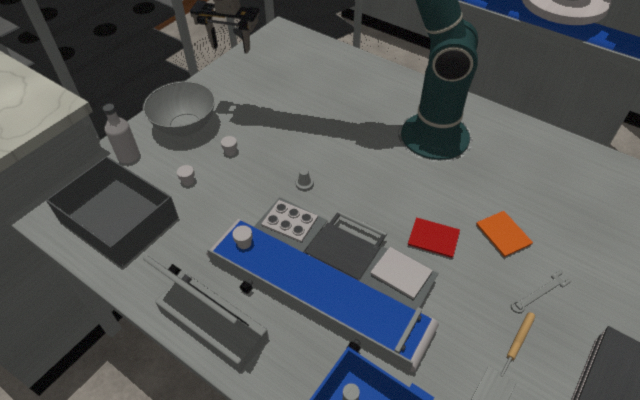

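View pics/top0.png

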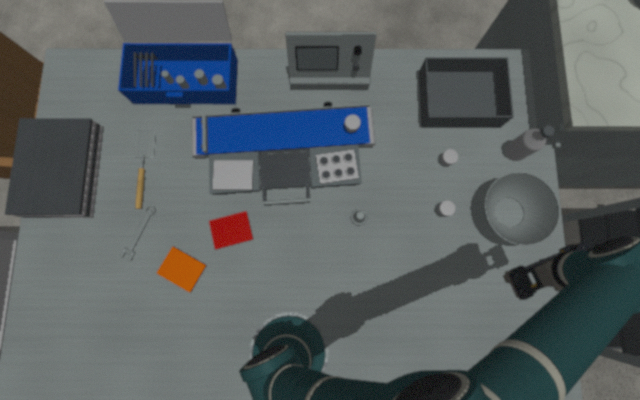

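```bash
cat > h.py <<'E'
from station import env, effector, solver, viewer, workorder, search_frame, tip_of
import cv2,numpy as np
def cloud(c):
    p,d=viewer.read_camera(c); i=viewer.camera_info(c);K=i["intrinsics"]
    v,u=np.mgrid[:400,:640]
    P=np.stack([(u-K[0,2])/K[0,0]*d,-(v-K[1,2])/K[1,1]*d,-d],-1)
    return p,d,P@i["rotation"].T+i["eye"]
def pix(c,X):
    i=viewer.camera_info(c);q=(np.atleast_2d(X)-i["eye"])@i["rotation"];K=i["intrinsics"]
    return np.stack([K[0,2]-K[0,0]*q[:,0]/q[:,2],K[1,2]+K[1,1]*q[:,1]/q[:,2]],-1)
E
python3 - <<'E'
from h import *
for c in ("scene","top"):
    p,d,W=cloud(c)
    hsv=cv2.cvtColor(p,cv2.COLOR_RGB2HSV)
    z=W[...,2]
    for nm,m in (("belt",(hsv[...,0]>105)&(hsv[...,0]<130)&(hsv[...,1]>120)&(z>.035)&(z<.058)&(abs(W[...,0]-.67)<.12)&(abs(W[...,1])<.4)),
              ("plate",(hsv[...,1]<40)&(hsv[...,2]>150)&(z>.04)&(z<.065)&(np.hypot(W[...,0]-.529,W[...,1]-.177)<.09)),
              ("plateup",(hsv[...,1]<40)&(hsv[...,2]>120)&(z>.04)&(z<.065)&(np.hypot(W[...,0]-.555,W[...,1]+.144)<.085))):
        m=m&(d>0)
        r=cv2.minAreaRect((W[m][:,:2]*1000).astype(np.float32)); print(c,nm,m.sum(),r,np.median(z[m]))
    b=cv2.resize(p[130:330,180:480] if c=="scene" else p[90:220,170:390],None,fx=2.6,fy=2.6,interpolation=cv2.INTER_CUBIC)
    cv2.imwrite(f"pics/{c}crop.png",b[:,:,::-1])
E
```

```text
scene belt 9009 ((698.3970947265625, 48.43922424316406), (193.77297973632812, 582.5877685546875), 1.7594467401504517) 0.04706042261442822
scene plate 1533 ((527.3123779296875, 176.74703979492188), (117.98433685302734, 92.44747924804688), 89.95477294921875) 0.05310893111314363
scene plateup 822 ((555.0624389648438, -144.33160400390625), (97.82948303222656, 122.84207916259766), 8.023908615112305) 0.04755391232498407
top belt 6084 ((696.3941650390625, 76.6650390625), (190.1793212890625, 639.2278442382812), 2.0083329677581787) 0.0466067408420997
top plate 432 ((525.746826171875, 176.02468872070312), (79.84915161132812, 110.53079986572266), 0.2478877753019333) 0.05262844927085597
top plateup 793 ((555.6057739257812, -143.80203247070312), (92.35914611816406, 119.89775085449219), 8.975401878356934) 0.04746674059914424
```

View pics/scenecrop.png

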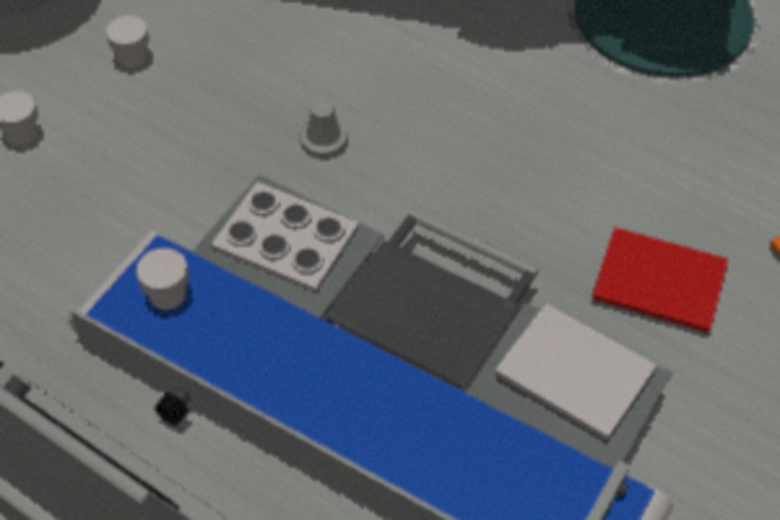

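View pics/topcrop.png

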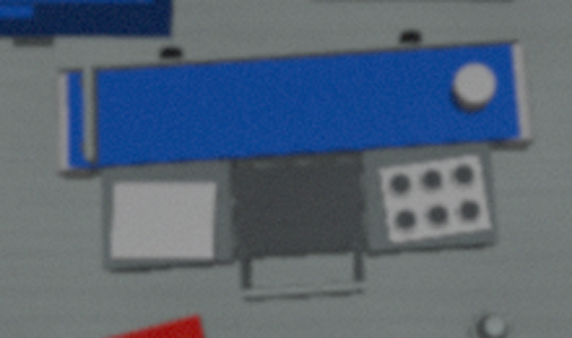

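```bash
python3 - <<'E'
from h import *
for c in ("scene","top"):
    p,d,W=cloud(c)
    hsv=cv2.cvtColor(p,cv2.COLOR_RGB2HSV); z=W[...,2]
    m=((hsv[...,0]>105)&(hsv[...,0]<130)&(hsv[...,1]>120)&(z>.040)&(z<.054)&(d>0)&(abs(W[...,1])<.33)&(W[...,0]<.78)&(W[...,0]>.5)).astype(np.uint8)
    n,l,st,_=cv2.connectedComponentsWithStats(m); k=1+st[1:,4].argmax(); m=l==k
    print(c,st[k])
    X=W[m][:,:2]
    # near edge: min x per y bin ; far edge: max x
    for s in ("near","far"):
        pts=[]
        for y in np.arange(-.2,.2,.01):
            q=X[abs(X[:,1]-y)<.005]
            if len(q)>10: pts.append((y,q[:,0].min() if s=="near" else q[:,0].max()))
        pts=np.array(pts);f=np.polyfit(pts[:,0],pts[:,1],1)
        for _ in range(5):
            r=pts[:,1]-np.polyval(f,pts[:,0]); f=np.polyfit(*pts[abs(r)<.006].T,1)
        print(s,f,"yaw",-np.arctan(f[0]),"rms",np.std(r))
    print("y range",X[:,1].min(),X[:,1].max())
E
```

```text
scene [ 214  221  201  129 8214]
near [-0.07375189  0.61487199] yaw 0.07361860328002172 rms 0.0009658604053331045
far [-0.07263359  0.72832676] yaw 0.07250625960408495 rms 0.0007567420843044913
y range -0.24631138519380613 0.2635920416541733
top [ 196  107  174   48 5867]
near [-0.07236514  0.61380453] yaw 0.07223921227078686 rms 0.0007135712628192284
far [-0.0719686   0.73427373] yaw 0.07184473263635446 rms 0.0013128112771103235
y range -0.24508271896420242 0.30109015427893027
```

```bash
cat >> h.py <<'E'
YAW=0.0725; O=np.array([0.6023,0.0235,0.]); c_,s_=np.cos(YAW),np.sin(YAW)
RS=np.array([[c_,-s_,0],[s_,c_,0],[0,0,1]])
def S(x,y,z): return O+RS@(np.array([x,y,z])/1000)
def toS(p): return (RS.T@(np.asarray(p)-O))*1000
def tool(sign=1,yaw=0.):
    z=sign*(RS@np.array([np.cos(yaw),np.sin(yaw),0])); y=np.array([0,0,-1.]); return np.stack([np.cross(y,z),y,z],1)
def F():
    s=env.sense(); return RS.T@s["wrist_force"]
def st(tag=""):
    s=env.sense(); print(tag,"t%.2f"%s["t"],"tcpS",toS(s["ee_pos"]).round(1),"F",(RS.T@s["wrist_force"]).round(1),"w %.4f"%s["gripper_width"])
E
python3 - <<'E'
from h import *
q=env.sense()["joint_positions"]
for sg in (1,-1):
    for P in (S(-140,158,150),S(-140,158,41),S(-36,240,41),S(-175,0,14),S(0,0,170),S(60,0,170),S(60,-95,51),S(60,110,51)):
        r=solver.inverse_kinematics(P,tool(sg)); print(sg,None if r is None else r.round(2))
print([a for a in dir(effector) if a[0]!='_'],[a for a in dir(env) if a[0]!='_'])
for c in ("scene","top"):
    p=viewer.read_camera(c)[0].copy()
    L=[[(-110,-78,36),(-110,78,36),(0,78,36),(0,-78,36)],[(-115,81,37),(-115,235,37),(10,235,37),(10,81,37)],[(10,-272,47),(10,272,47),(130,272,47),(130,-272,47)],[(10,235,69),(130,235,69)],[(-155,-63,32),(-155,63,32)]]
    for l in L:
        u=pix(c,[S(*a) for a in l]); cv2.polylines(p,[(u*16).round().astype(np.int32)],True,(255,255,0),1,cv2.LINE_AA,4)
    b=p[130:400,180:480] if c=="scene" else p[90:220,170:390]
    b=cv2.resize(b,None,fx=2.2 if c=="scene" else 3.4,fy=2.2 if c=="scene" else 3.4)
    cv2.imwrite(f"pics/{c}ov.png",b[:,:,::-1])
E
```

```text
1 [ 0.49  0.48 -1.15  1.98  0.52  1.02 -0.83]
1 [ 0.4   0.68 -1.07  2.06  0.8   0.88 -1.05]
1 [ 0.16  0.8  -0.94  1.76  0.77  0.99 -1.02]
1 [ 0.41  0.45 -0.59  2.21  0.45  0.59 -0.45]
1 [ 0.4   0.49 -0.66  1.7   0.34  1.07 -0.3 ]
1 [ 0.37  0.61 -0.69  1.54  0.41  1.14 -0.33]
1 [ 0.45  0.73 -0.59  1.6   0.47  0.95 -0.23]
1 [ 0.16  0.73 -0.61  1.61  0.49  0.95 -0.55]
-1 [ 0.58  0.6  -1.31  1.98  0.66  1.09  2.19]
-1 [ 0.53  0.91 -1.33  2.05  1.04  1.1   1.91]
-1 [ 0.32  1.09 -1.34  1.75  1.12  1.28  1.91]
-1 [ 0.91  0.91 -1.33  2.19  1.1   1.04  2.15]
-1 [-0.96  0.78  1.35  1.78 -0.8   1.26 -2.46]
-1 [-0.87  0.89  1.34  1.63 -0.88  1.36 -2.47]
-1 [-0.71  1.11  1.33  1.69 -1.12  1.31 -2.21]
-1 [ 0.49  1.14 -1.34  1.59  1.13  1.35  2.22]
['grasp', 'release'] ['PlanningError', 'goto_joints', 'movel', 'pause', 'reach', 'sense']
```

View pics/sceneov.png

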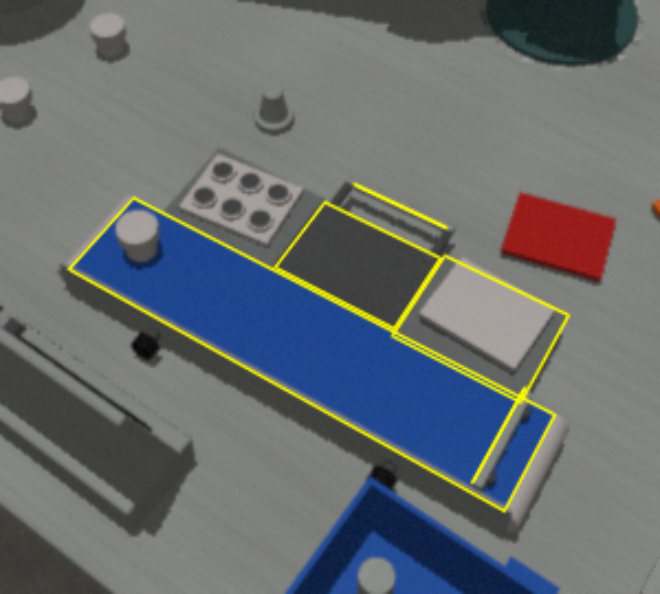

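View pics/topov.png

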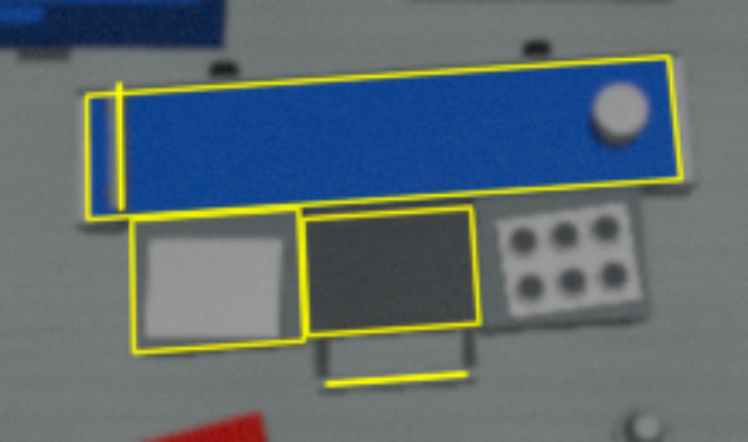

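Two white slabs lie on the decks. One is at top-camera pixel (234,175), has a plain face and sits on the left deck, so it is plate_down. The other is at (337,168) and shows its cups, so it is plate_up. The red (231,229) and orange (182,268) slabs are look-alikes. In the crops the station overlay fits to about 2 mm.

First I'll push plate_down against the belt edge.

```bash
python3 - <<'E'
from h import *
effector.grasp(20)
s=env.sense(); env.movel(s["ee_pos"]+[0,0,.07],rate=.25)
env.reach(S(-145,158,90),tool()); st("a")
env.movel(S(-145,158,41.5),rate=.15); f0=F(); st("b")
env.movel(S(-106,158,41.5),rate=.08); st("c")
for x in np.arange(-104,-93,1.5):
    env.movel(S(x,158,41.5),rate=.05); f=F()-f0; print(x,f.round(1))
    if f[0]<-6: break
st("d")
p,d,W=cloud("scene"); cv2.imwrite("pics/s1.png",cv2.resize(p[180:330,280:480],None,fx=3,fy=3)[:,:,::-1])
E
```

```text
a t5.75 tcpS [-144.6  157.2   89.9] F [-0.1  0.3  0.7] w 0.0009
b t6.22 tcpS [-145.   158.3   41.6] F [ 0.7 -0.4  0.6] w 0.0003
c t6.87 tcpS [-106.3  158.1   41.5] F [0.9 0.6 1.3] w 0.0002
-104.0 [-0.5 -0.4 -0.7]
-102.5 [-0.3  0.3 -1.2]
-101.0 [-0.9  0.1  0.7]
-99.5 [-0.5  1.  -0.5]
-98.0 [-0.2  0.5 -0.7]
-96.5 [-0.6 -0.3 -0. ]
-95.0 [-0.6 -0.1 -0.5]
-93.5 [-0.7  0.  -0.8]
d t8.87 tcpS [-93.4 158.   41.5] F [-0.  -0.3 -0.2] w 0.0004
```

View pics/s1.png

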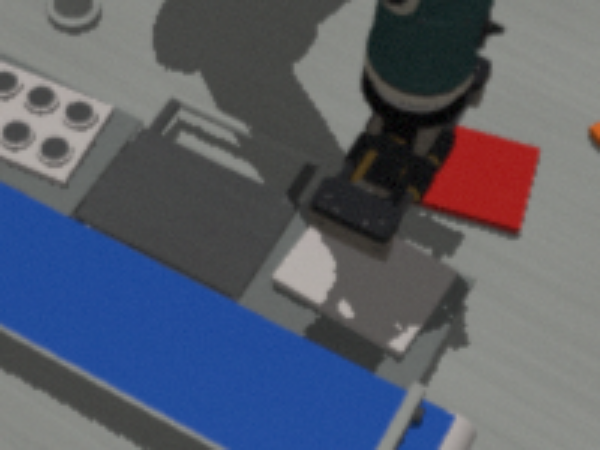

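The plate hasn't reached the wall yet: its far corner is near (400,355) and the belt edge runs further out. The fingertips must be narrower than I assumed, so I'll keep pushing.

```bash
python3 - <<'E'
from h import *
f0=F()
for x in np.arange(-91,-76,2):
    env.movel(S(x,158,41.5),rate=.06); f=F()-f0; print(x,f.round(1))
    if f[0]<-5: break
st("d")
env.movel(S(-110,158,41.5),rate=.2);env.movel(S(-110,158,75),rate=.25)
env.movel(S(-40,255,75),rate=.25); st()
p,d,W=cloud("scene"); 
hsv=cv2.cvtColor(p,cv2.COLOR_RGB2HSV); z=W[...,2]
m=(hsv[...,1]<45)&(z>.045)&(z<.060)&(d>0)&(np.hypot(W[...,0]-.55,W[...,1]-.18)<.09)&(W[...,0]<.60)
r=cv2.minAreaRect((W[m][:,:2]*1000).astype(np.float32)); print(r, toS([r[0][0]/1000,r[0][1]/1000,0]))
cv2.imwrite("pics/s2.png",cv2.resize(p[180:330,280:480],None,fx=3,fy=3)[:,:,::-1])
E
```

```text
-91 [1.  0.5 0.7]
-89 [0.4 0.3 0.1]
-87 [0.6 0.5 0.6]
-85 [0.6 0.4 0.1]
-83 [ 1.  -0.7  0.2]
-81 [ 0.7 -0.9 -0.3]
-79 [0.6 0.4 0.2]
-77 [1.6 0.1 0.3]
d t10.92 tcpS [-76.9 158.   41.5] F [ 0.7 -0.1  0.1] w 0.0003
 t12.14 tcpS [-41.2 254.1  73.7] F [-0.3 -0.2  0.4] w 0.0002
((530.0093994140625, 182.54415893554688), (132.36973571777344, 99.98290252685547), 87.97000122070312) [-60.58009225 163.86283242   0.        ]
```

View pics/s2.png

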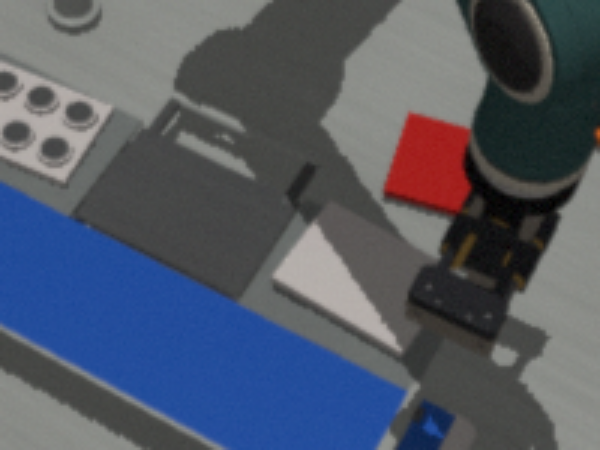

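```bash
python3 - <<'E'
from h import *
s=env.sense(); print(s["ee_pos"],s["tcp_rot"].round(3))
for c in ("scene","top"):
    print(c,pix(c,[S(-93,158,41.5),S(-93,158,130),s["ee_pos"],s["ee_pos"]+[0,0,.09]]).round())
    p,d,W=cloud(c)
    cv2.imwrite(f"pics/n_{c}.png",(cv2.resize(p[150:350,300:500],None,fx=3,fy=3) if c=="scene" else cv2.resize(p[80:280,120:380],None,fx=3,fy=3))[:,:,::-1])
    for l in np.arange(-20,30,4):  # depth profile across plate at y=158 along x
        pass
    xs=np.arange(-125,20,8); 
    for y in (120,158,195):
        u=pix(c,[S(x,y,53) for x in xs]).round().astype(int); print(y,[int(W[b,a,2]*1000) for a,b in u])
E
```

```text
[0.54294646 0.27324279 0.0739718 ] [[ 0.072 -0.002  0.997]
 [-0.997 -0.002  0.072]
 [ 0.002 -1.    -0.002]]
scene [[406. 264.]
 [410. 244.]
 [435. 291.]
 [442. 270.]]
120 [1, -3, 57, 55, 56, 53, 52, 51, 51, 55, 51, 49, 53, 52, 35, 37, 37, 37, 48]
158 [1, 2, 53, 49, 50, 50, 57, 55, 53, 53, 51, 50, 53, 53, 43, 36, 40, 36, 49]
195 [2, 0, 0, 53, 240, 239, 51, 243, 54, 52, 55, 55, 50, 51, 54, 38, 36, 35, 48]
top [[233. 184.]
 [226. 177.]
 [199. 167.]
 [189. 159.]]
120 [3, 36, 632, 1192, 650, 656, 656, 661, 662, 663, 664, 663, 664, 664, 662, 663, 661, 658, 655]
158 [1, 39, 50, 52, 620, 622, 631, 634, 641, 644, 645, 646, 646, 648, 651, 648, 649, 649, 647]
195 [0, 35, 49, 53, 56, 51, 51, 595, 1192, 618, 621, 626, 628, 633, 631, 634, 636, 634, 634]
```

View pics/n_scene.png

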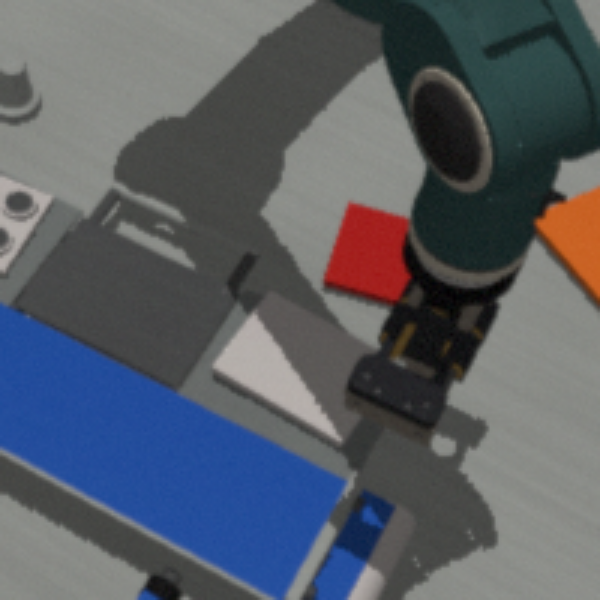

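View pics/n_top.png

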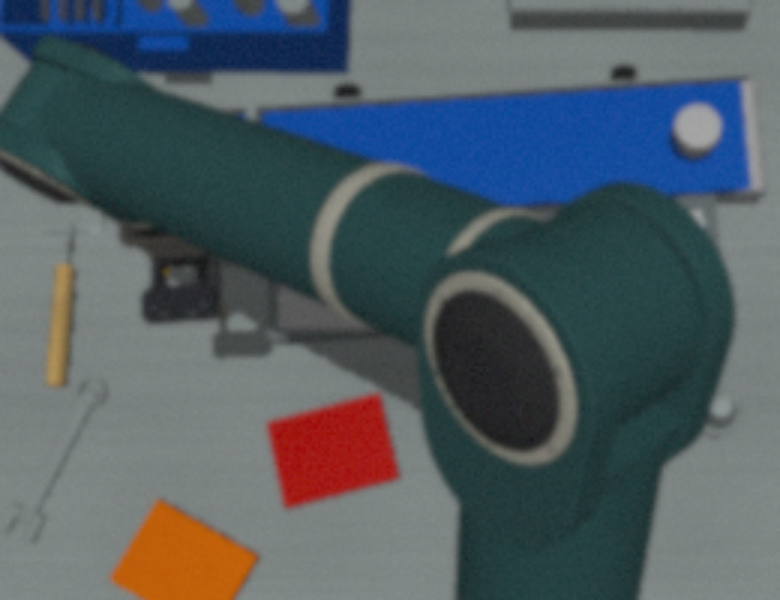

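```bash
python3 - <<'E'
from h import *
s=env.sense(); e=s["ee_pos"]
for c in ("scene",):
    p,d,W=cloud(c)
    b=cv2.resize(p[230:320,380:500],None,fx=6,fy=6,interpolation=cv2.INTER_CUBIC)
    cv2.imwrite("pics/tip.png",b[:,:,::-1])
    for v in range(240,310,4):
        print(v,[tuple((toS(W[v,u]).round().astype(int)).tolist()) if W[v,u,2]>.06 else 0 for u in range(410,470,8)])
E
```

```text
240 [0, 0, 0, 0, (-11, 241, 302), (-5, 256, 321), (-9, 269, 326), (-19, 282, 324)]
244 [0, 0, 0, 0, (-4, 244, 300), (-9, 258, 305), (-15, 271, 307), (-27, 284, 302)]
248 [0, 0, 0, (-46, 223, 220), (-28, 242, 255), (-5, 261, 298), (-13, 274, 298), (-25, 286, 293)]
252 [0, 0, 0, (-18, 231, 245), (-29, 244, 241), (-31, 259, 251), (-26, 275, 269), (-69, 285, 223)]
256 [0, 0, 0, (-13, 234, 240), (-20, 248, 242), (-28, 262, 242), (-30, 277, 251), 0]
260 [0, 0, 0, (-9, 237, 232), (-25, 250, 221), (-19, 266, 243), (-47, 277, 215), (599, 352, 1112)]
264 [0, 0, (-7, 224, 209), (0, 241, 233), (-14, 254, 224), (-10, 269, 242), (-31, 282, 225), 0]
268 [0, 0, (25, 233, 244), (-10, 241, 205), (-10, 257, 217), (0, 273, 245), (599, 352, 1112), 0]
272 [0, (42, 223, 245), (31, 236, 241), (23, 250, 242), (-12, 259, 202), (2, 276, 235), 0, 0]
276 [0, (51, 227, 246), (39, 240, 240), (32, 253, 242), (24, 267, 242), (-2, 278, 216), 0, 0]
280 [0, (54, 230, 237), (49, 244, 242), (40, 257, 242), (31, 270, 241), 0, 0, 0]
284 [0, (46, 230, 211), (53, 247, 236), (49, 261, 242), (41, 274, 242), 0, 0, 0]
288 [0, 0, (45, 247, 209), (54, 264, 237), (50, 278, 243), 0, 0, 0]
292 [0, 0, 0, (47, 265, 212), (53, 281, 236), 0, 0, 0]
296 [0, 0, 0, 0, (46, 282, 211), 0, 0, 0]
300 [0, 0, 0, 0, 0, 0, 0, 0]
304 [0, 0, 0, 0, 0, 0, 0, 0]
308 [0, (16, 237, 70), 0, 0, 0, 0, 0, 0]
```

View pics/tip.png

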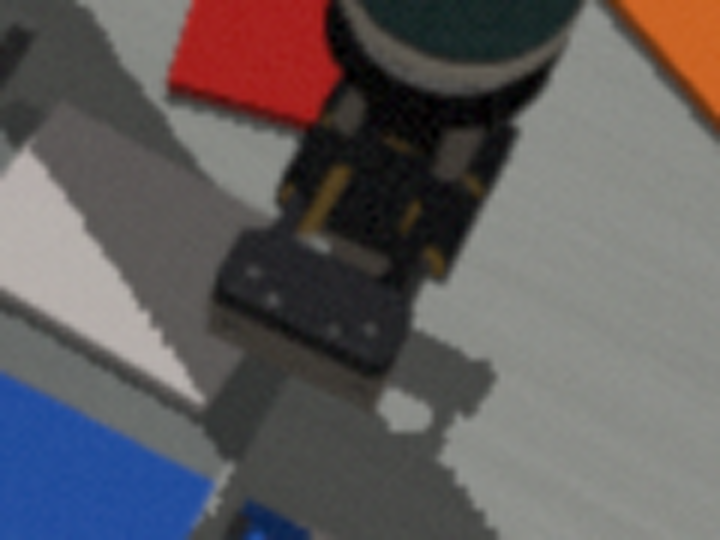

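The plate hasn't moved and no force was felt, so the fingertips passed over it. I'll turn the tool to look at the fingers.

```bash
python3 - <<'E'
from h import *
P=S(-60,300,90)
for sg in(1,-1):
    print(sg,solver.inverse_kinematics(P,tool(sg,np.pi/2)))
env.movel(P,rate=.3)
env.reach(P,tool(1,np.pi*.45)); st()
s=env.sense(); e=s["ee_pos"]; print(s["joint_positions"].round(2))
p,d,W=cloud("scene"); t=pix("scene",[e,e+[0,0,.019],e+[0,0,.088]]); print(t.round(1))
u,v=t[0].astype(int); u0,v0=u-60,v-60
b=cv2.resize(p[v0:v0+90,u0:u0+120],None,fx=6,fy=6,interpolation=cv2.INTER_CUBIC)
for q in t: cv2.drawMarker(b,tuple(((q-[u0,v0])*6).astype(int).tolist()),(255,0,0),0,12,1)
cv2.imwrite("pics/tip2.png",b[:,:,::-1])
# heights on cloud near tool axis
m=(np.hypot(W[...,0]-e[0],W[...,1]-e[1])<.035)&(d>0)&(W[...,2]>.02)
h,_=np.histogram(W[m][:,2],bins=np.arange(.02,.3,.01)); print(h)
E
```

```text
1 [ 0.20396206  0.94604162 -1.27958378  1.72261763  0.96086497  1.24648031
  0.32219111]
-1 [-0.13154957  0.60153809 -0.64484818  1.74255224  0.43342658  0.94403062
 -2.44994896]
 t13.82 tcpS [-59.7 299.   89.7] F [-0.5  0.1 -0.3] w -0.0001
[ 0.2   0.93 -1.25  1.72  0.94  1.23  0.18]
[[458.4 290.9]
 [460.  286.6]
 [466.5 269.9]]
[  0   0   0   0   0   0   0   0   0   0   9  31  37  38  41  40  42  13
   5   7  42 188  62 174 105  62  19]
```

View pics/tip2.png

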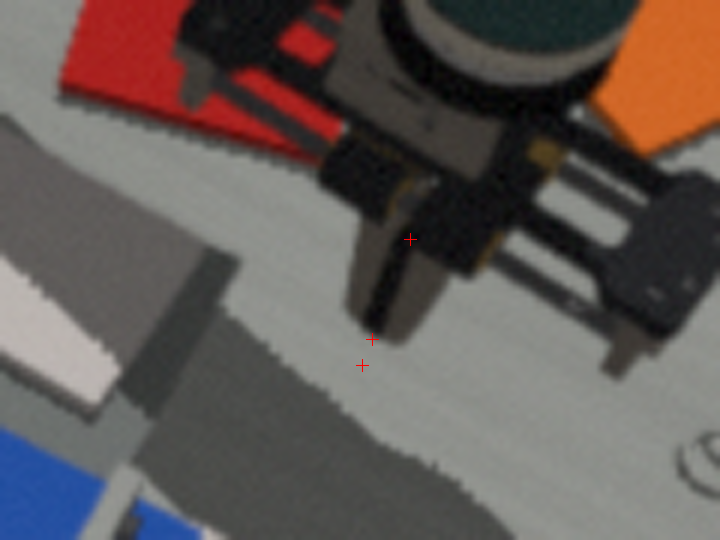

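The shut fingertips end about 20–30 mm above the reported TCP. Their gap ends near crop (368,335), while the TCP marker is at (362,365). I'll measure the offset by touching the bench.

```bash
python3 - <<'E'
from h import *
env.reach(S(-60,300,60),tool()); env.movel(S(-60,300,4),rate=.15); env.pause(.1); f0=F(); st("0")
try:
  for z in np.arange(1,-45,-3):
    env.movel(S(-60,300,z),rate=.06); f=F()-f0; s=env.sense()
    print(z,f.round(1),round(s["ee_pos"][2]*1000,1))
    if f[2]>4: break
except env.PlanningError as e: print("PE",e)
st("end")
E
```

```text
0 t15.68 tcpS [-59.5 300.8   5. ] F [-0.1 -1.4  0.6] w -0.0000
1 [ 0.2  2.2 -0.8] 1.3
-2 [ 0.5  2.7 -0.9] -2.1
-5 [ 0.2  3.1 -0.7] -5.3
-8 [ 0.2  2.4 -1.1] -8.3
-11 [ 0.7  1.4 -0.4] -11.2
-14 [-0.4  1.3 -0.8] -14.2
-17 [-0.4  1.  -0.3] -17.2
-20 [ 0.2  1.7 -1. ] -20.2
-23 [ 0.1  1.2 -0.3] -23.2
-26 [-0.2  0.4 -0.6] -26.2
-29 [0.4 0.9 0.3] -29.2
-32 [-0.3  0.8  0.4] -32.2
-35 [ 0.5  2.3 -0.6] -35.2
-38 [-2.6 -1.2 10.9] -36.3
end t19.18 tcpS [-59.6 300.3 -36.3] F [-2.7 -2.6 11.6] w 0.0002
```

The tips touch the bench at TCP z = -36 mm, so the true tip is about 35.5 mm behind the reported TCP. I'll correct for that and redo the push.

```bash
cat >> h.py <<'E'
TO=35.5
def T(x,y,z): return S(x,y,z-TO)   # z = true fingertip height, mm
E
python3 - <<'E'
from h import *
env.movel(T(-60,300,80),rate=.3)
env.movel(T(-150,158,80),rate=.3)
env.movel(T(-145,158,43),rate=.2); env.pause(.1); f0=F()
env.movel(T(-105,158,43),rate=.12); st("c")
for x in np.arange(-102,-80,2.5):
    env.movel(T(x,158,43),rate=.06); f=F()-f0; print(x,f.round(1))
    if f[0]<-5: break
st("d")
p,d,W=cloud("scene"); cv2.imwrite("pics/s3.png",cv2.resize(p[180:330,280:480],None,fx=3,fy=3)[:,:,::-1])
E
```

```text
c t21.23 tcpS [-105.2  158.2    7.8] F [-0.2  0.8  0.3] w -0.0001
-102.0 [1.4 0.7 0.1]
-99.5 [-0.1 -0.7  0.2]
-97.0 [ 0.5 -0.9 -1.5]
-94.5 [-1.8 -1.   0. ]
-92.0 [-7.2 -2.5  6.5]
d t22.48 tcpS [-94.7 157.7   7.3] F [-7.9 -2.3  7.4] w 0.0009
```

View pics/s3.png

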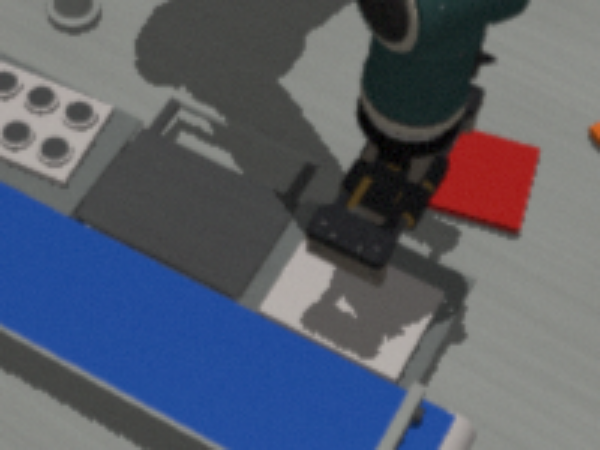

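The plate now lies flush along the belt's edge, from (262,303) to (402,378). Next I'll slide it onto the leaf.

```bash
python3 - <<'E'
from h import *
env.movel(T(-104,158,43),rate=.15); env.movel(T(-110,160,75),rate=.3)
env.movel(T(-39,250,75),rate=.3); env.movel(T(-39,246,43),rate=.2); env.pause(.1); f0=F()
env.movel(T(-39,150,43),rate=.1); print((F()-f0).round(1))
env.movel(T(-38,71,43),rate=.1); print((F()-f0).round(1)); st()
env.movel(T(-39,85,43),rate=.2); env.movel(T(-60,110,90),rate=.3)
env.movel(T(-200,170,110),rate=.4)
for c in ("scene","top"):
    p,d,W=cloud(c)
    hsv=cv2.cvtColor(p,cv2.COLOR_RGB2HSV); z=W[...,2]
    m=(hsv[...,1]<45)&(hsv[...,2]>90)&(z>.047)&(z<.060)&(d>0)&(np.hypot(W[...,0]-.567,W[...,1]-.021)<.09)&(W[...,0]<.605)
    if m.sum()>50:
        r=cv2.minAreaRect((W[m][:,:2]*1000).astype(np.float32)); print(c,r, toS([r[0][0]/1000,r[0][1]/1000,0]))
    b=p[170:320,250:450] if c=="scene" else p[90:240,170:370]
    cv2.imwrite(f"pics/s4{c}.png",cv2.resize(b,None,fx=3,fy=3)[:,:,::-1])
st()
E
```

```text
[ 0.5 -1.1 -1.3]
[ 0.7  0.2 -0.3]
 t26.02 tcpS [-37.7  71.2   7.7] F [ 0.3  0.6 -0.2] w 0.0005
scene ((564.8114013671875, 19.684059143066406), (88.71247100830078, 121.84044647216797), 4.54888916015625) [-37.66653047  -1.09037347   0.        ]
top ((562.768798828125, 18.025344848632812), (87.89774322509766, 120.45415496826172), 1.7576364278793335) [-39.82391861  -2.59677138   0.        ]
 t27.25 tcpS [-198.8  169.    74.1] F [-0.2 -0.1 -1. ] w 0.0002
```

View pics/s4scene.png

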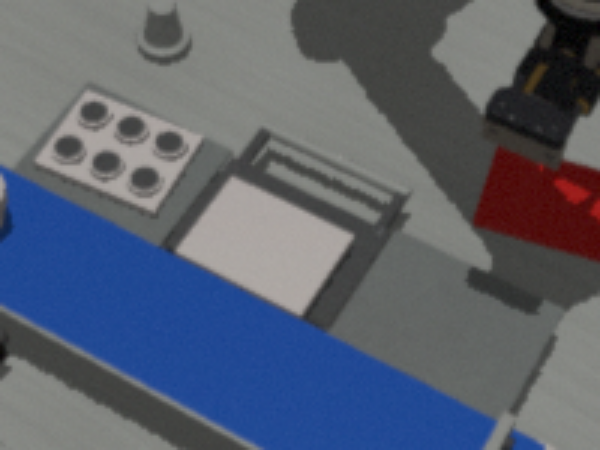

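The plate sits centred on the leaf and against the belt edge. Now I'll grip the bar.

```bash
python3 - <<'E'
from h import *
env.movel(T(-177,0,90),rate=.3); effector.release(); st("open")
env.movel(T(-177,0,14.5),rate=.15); env.pause(.1); st("down")
effector.grasp(8); st("g1")
env.movel(S(-166,0,14.5-TO),rate=.06); st("m1")
env.movel(S(-156,0,14.5-TO),rate=.06); st("m2")
effector.grasp(15); st("g2")
p,d,W=cloud("scene"); cv2.imwrite("pics/s5.png",cv2.resize(p[150:320,230:450],None,fx=3,fy=3)[:,:,::-1])
E
```

```text
open t29.35 tcpS [-177.    -0.    54.5] F [ 0.5 -0.4 -0.2] w 0.0920
down t30.10 tcpS [-1.763e+02  1.000e-01 -2.020e+01] F [-0.6 -0.1 -0.1] w 0.0918
g1 t31.03 tcpS [-1.68e+02  1.00e-01 -1.90e+01] F [16.4 -0.8 -3.2] w 0.0399
m1 t31.37 tcpS [-1.575e+02 -1.000e-01 -1.920e+01] F [15.7 -2.2 -3.9] w 0.0183
m2 t31.68 tcpS [-154.4   -0.4  -20.3] F [ 0.8 -1.9  7.9] w 0.0117
g2 t31.90 tcpS [-154.4   -0.4  -20.3] F [ 2.1 -1.7  6.3] w 0.0118
```

View pics/s5.png

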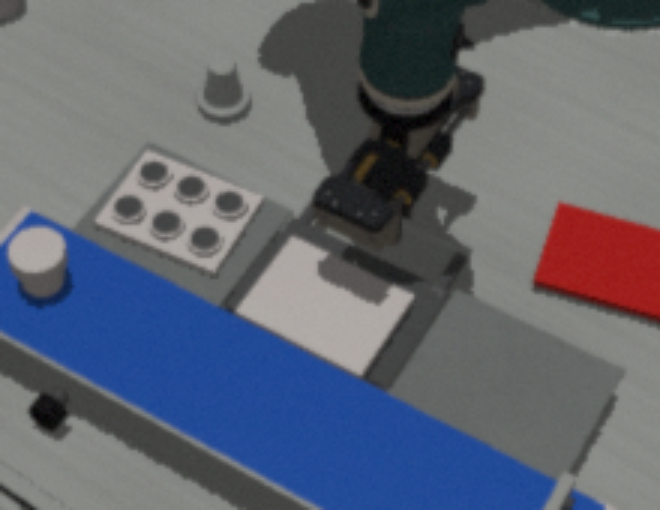

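```bash
cat >> h.py <<'E'
def arc(th):
    a=th-.0258; return S(-155*np.cos(a)+.6, -0.4, 36+155*np.sin(a)-52.3)
E
python3 - <<'E'
from h import *
for i,th in enumerate(np.arange(.15,1.36,.15)):
    env.movel(arc(th),rate=.13)
    if i%2: st("%.2f"%th)
for th in (1.5,1.6,1.7,1.8):
    env.movel(arc(th),rate=.08); st("%.2f"%th)
env.pause(.3)
for c in ("scene","top"):
    p,d,W=cloud(c); b=p[120:320,230:450] if c=="scene" else p[80:260,170:390]
    cv2.imwrite(f"pics/s6{c}.png",cv2.resize(b,None,fx=3,fy=3)[:,:,::-1])
st()
E
```

```text
0.30 t32.61 tcpS [-149.2   -0.4   25. ] F [ 0.4  0.4 -1.8] w 0.0111
0.60 t33.26 tcpS [-131.8   -0.5   67.4] F [-6.6  0.3  1. ] w 0.0113
0.90 t33.91 tcpS [-103.4   -0.6  102.6] F [-17.2  -1.3  16.2] w 0.0115
1.20 t34.56 tcpS [-58.4  -0.4 128.5] F [-7.3 -1.9 15.6] w 0.0112
1.50 t35.33 tcpS [-13.   -0.5 138.7] F [-0.7 -0.1  7.2] w 0.0116
1.60 t35.67 tcpS [  1.8  -0.5 138.9] F [-0.1 -1.7  5.5] w 0.0113
1.70 t36.01 tcpS [ 16.6  -0.6 137.7] F [ 0.3 -1.2  2.2] w 0.0112
1.80 t36.35 tcpS [ 31.8  -0.6 135.1] F [ 0.2 -2.2  1.3] w 0.0114
 t36.75 tcpS [ 31.4  -0.6 135.2] F [ 0.1 -1.4 -1.3] w 0.0113
```

View pics/s6scene.png

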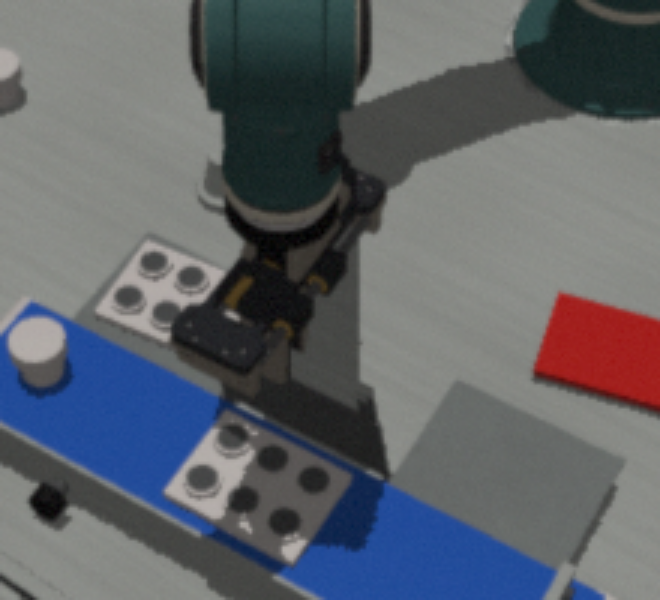

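The plate now lies cups-up on the belt, with its cups around (270,475). I'll lay the leaf back down.

```bash
python3 - <<'E'
from h import *
for i,th in enumerate(list(np.arange(1.65,.2,-.15))+[.15,.05,0.0]):
    env.movel(arc(th),rate=.13 if th>.1 else .08)
    if i%3==0: st("%.2f"%th)
st("flat")
effector.grasp(4); st("soft")
s=env.sense(); z=toS(s["ee_pos"])[2]
env.movel(S(-165,-.4,-19.5),rate=.08); st("b1")
env.movel(S(-177,-.4,-19.5),rate=.08); st("b2")
effector.release(); st("open")
env.movel(T(-177,0,95),rate=.2)
for c in ("scene","top"):
    p,d,W=cloud(c); b=p[120:320,230:450] if c=="scene" else p[80:260,170:390]
    cv2.imwrite(f"pics/s7{c}.png",cv2.resize(b,None,fx=3,fy=3)[:,:,::-1])
    q=pix(c,[S(-20,0,36),S(-60,60,36),S(-60,-60,36),S(-100,60,36),S(-100,-60,36),S(-155,20,38)]).round().astype(int); print(c,"leaf z",[int(W[b,a,2]*1000) for a,b in q])
    m=(W[...,2]>.0535)&(W[...,2]<.075)&(d>0)
    XS=(W-O)@RS*1000; m&=(XS[...,0]>5)&(XS[...,0]<124)&(abs(XS[...,1])<100)
    hsv=cv2.cvtColor(p,cv2.COLOR_RGB2HSV); m&=hsv[...,1]<80
    r=cv2.minAreaRect(XS[m][:,:2].astype(np.float32)); print(r,m.sum(),np.median(XS[m][:,2]))
st()
E
```

```text
1.65 t37.08 tcpS [  8.9  -0.5 138.7] F [ 0.1 -1.3 -0.6] w 0.0113
1.20 t38.05 tcpS [-5.900e+01  1.000e-01  1.267e+02] F [-1.1  1.5 -0.4] w 0.0112
0.75 t39.02 tcpS [-115.1   -0.    86.7] F [-2.   3.6 -0.4] w 0.0117
0.30 t40.00 tcpS [-148.4   -0.5   26.2] F [-2.9  3.5 -1.6] w 0.0111
0.00 t40.92 tcpS [-154.5   -0.8  -20. ] F [-4.6  2.  -1.7] w 0.0113
flat t40.92 tcpS [-154.5   -0.8  -20. ] F [-4.6  2.  -1.7] w 0.0113
soft t41.13 tcpS [-154.5   -0.8  -20. ] F [-5.  1. -2.] w 0.0117
b1 t41.42 tcpS [-158.6   -0.6  -17.7] F [ 8.9 -0.2 -3. ] w 0.0210
b2 t41.72 tcpS [-170.5   -0.6  -17.7] F [ 8.4  0.1 -3.5] w 0.0446
open t42.53 tcpS [-177.1   -0.4  -19.5] F [ 0.   0.5 -0.8] w 0.0918
scene leaf z [34, 37, 39, 35, 35, 37]
((69.16838073730469, -0.6560401916503906), (93.99467468261719, 121.1081314086914), 0.23357340693473816) 1686 59.160844558264984
top leaf z [453, 477, 35, 494, 523, 539]
((67.41584014892578, -2.3594703674316406), (93.41558074951172, 119.43285369873047), 0.4023376405239105) 1027 58.98738962486072
 t43.17 tcpS [-178.    -0.2   58.4] F [-0.1 -0.2  0.5] w 0.0924
```

View pics/s7scene.png

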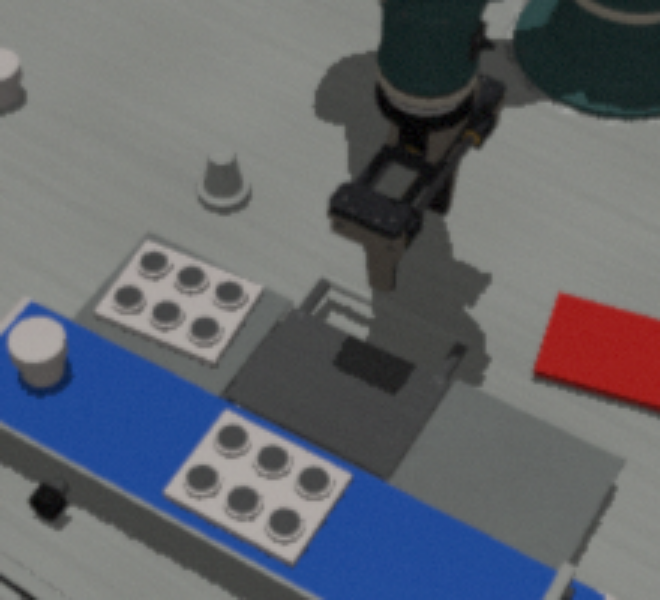

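The leaf is flat and the plate lies square on the belt at station (68,-1). Next I'll push it to the stop.

```bash
python3 - <<'E'
from h import *
env.movel(T(-120,-20,120),rate=.3); effector.grasp(20)
env.movel(T(68,-95,110),rate=.3); env.movel(T(68,-92,51),rate=.15); env.pause(.1); f0=F(); st("down")
env.movel(T(68,0,51),rate=.1); print((F()-f0).round(1))
env.movel(T(68,96,51),rate=.1); print((F()-f0).round(1)); st()
for y in np.arange(98,122,2):
    env.movel(T(68,y,51),rate=.05); f=F()-f0; print(y,f.round(1))
    if f[1]<-6: break
st("contact")
p,d,W=cloud("scene"); cv2.imwrite("pics/s8.png",cv2.resize(p[190:370,300:500],None,fx=3,fy=3)[:,:,::-1])
E
```

```text
down t46.36 tcpS [ 68.8 -91.8  16.9] F [1.4 0.1 0.3] w 0.0010
[-1.5 -0.6 -1.4]
[-1.1 -0.3 -0. ]
 t48.53 tcpS [68.2 95.3 15.5] F [ 0.3 -0.2  0.3] w 0.0002
98 [-2.3 -0.4 -0.1]
100 [-1.4 -1.   0. ]
102 [-0.9 -1.   0.2]
104 [-0.8 -1.5 -0.1]
106 [-1.4 -2.4  1. ]
108 [-1.9 -6.2  2.7]
contact t50.03 tcpS [ 68.1 105.4  15.5] F [-0.5 -6.1  2.9] w 0.0005
```

View pics/s8.png

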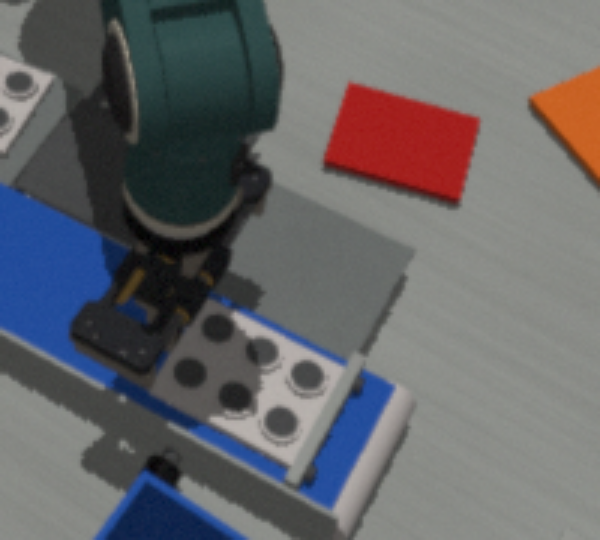

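```bash
python3 - <<'E'
from h import *
env.movel(T(68,110,51),rate=.05); env.pause(.2); st("press")
env.movel(T(68,85,51),rate=.1); env.movel(T(68,60,130),rate=.2)
env.movel(T(-60,-40,210),rate=.35)
env.movel(T(-150,-60,230),rate=.35)
for c in ("scene","top"):
    p,d,W=cloud(c)
    XS=(W-O)@RS*1000; hsv=cv2.cvtColor(p,cv2.COLOR_RGB2HSV)
    m=(XS[...,2]>53.5)&(XS[...,2]<66)&(d>0)&(XS[...,0]>5)&(XS[...,0]<124)&(XS[...,1]>80)&(XS[...,1]<233)&(hsv[...,1]<80)
    r=cv2.minAreaRect(XS[m][:,:2].astype(np.float32)); print(c,r,m.sum(),np.median(XS[m][:,2]))
    q=pix(c,[S(-20,0,36),S(-60,60,36),S(-60,-60,36),S(-100,60,36),S(-155,50,38)]).round().astype(int); print("leaf z",[int(W[b,a,2]*1000) for a,b in q])
    cv2.imwrite(f"pics/s9{c}.png",cv2.resize(p,None,fx=1.25,fy=1.25)[:,:,::-1])
    if c=="scene": cv2.imwrite("pics/s9c.png",cv2.resize(p[240:370,340:500],None,fx=5,fy=5,interpolation=cv2.INTER_CUBIC)[:,:,::-1][:600])
st()
E
```

```text
press t50.53 tcpS [ 68.1 105.5  15.4] F [-1.3 -8.9  4.5] w 0.0005
scene ((68.63155364990234, 174.13442993164062), (93.96298217773438, 118.04187774658203), 0.47811436653137207) 1873 59.171101111561654
leaf z [32, 36, 35, 35, 37]
top ((66.78536987304688, 173.1663055419922), (119.1906509399414, 92.83951568603516), 89.73055267333984) 1011 59.07460409919052
leaf z [618, 35, 641, 34, 36]
 t52.76 tcpS [-148.8  -59.   194.3] F [ 1.2 -0.8  0.1] w 0.0006
```

View pics/s9scene.png

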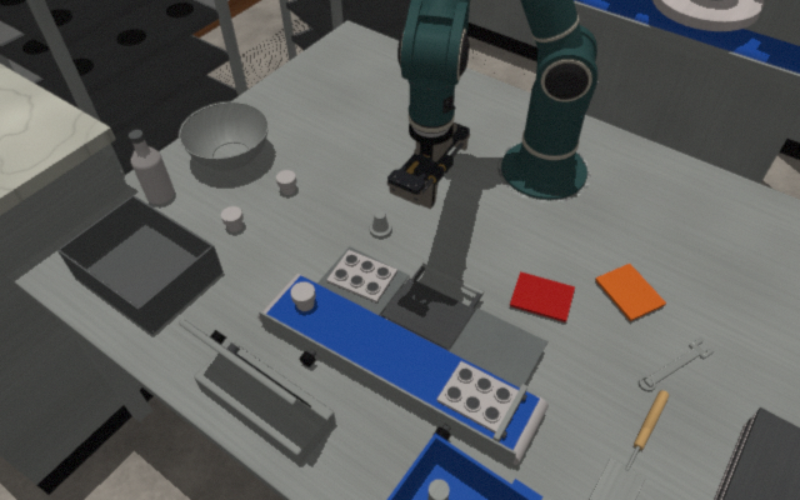

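View pics/s9c.png

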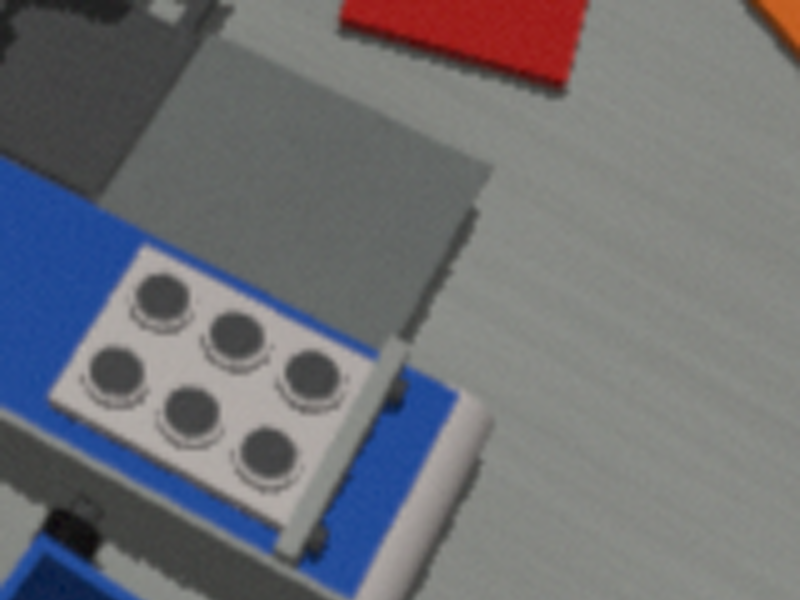

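View pics/s9top.png

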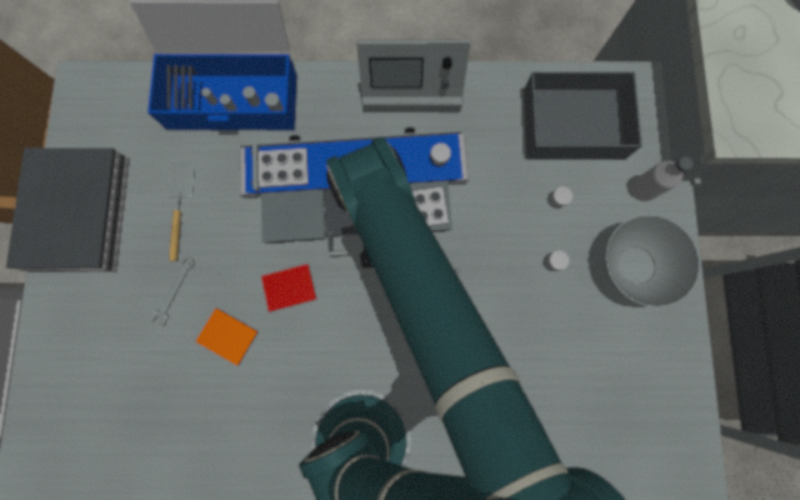

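```bash
python3 -c "
from h import *
workorder.finish_job(); st()"
```

```text
the job is handed in; nothing more can be done
the job is handed in; nothing more can be done
```

The job is done and handed in, finishing at about 53 s of the 72 s allowed. I slid plate_down onto the leaf, swung the leaf over so the plate tipped cups-up onto the belt, and laid the leaf back flat. Then I pushed the plate along the belt to the end stop.

**Last checks:**
- **Plate at the stop:** when I pressed again the fingers moved only 0.1 mm further while the push force rose from 6 to 9 N, so the plate is against the stop. The final pictures put its centre at station (68, 174) mm, where flush would be y = 175. It is within 0.5° of square, cups up, with no gap visible in the enlarged crop.
- **Leaf:** it reads 32–36 mm high at its free points, against 36 when flat.
- **Other things:** plate_up, the bushings and the nozzle show unmoved and upright, and the arm is clear of everything.

**What went wrong on the way:** the first push passed over the plate without moving it. The real fingertips sit about 35.5 mm behind the reported TCP, unlike the description. I measured this by touching the bench at about 11 N, and used the corrected height for every move after that.

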